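Rock a seized locating bush out of its split holder

TASK

Lift the red keeper ring off the blue-jawed holder and hang it, by its big hole, on the steel peg of the wooden-post stand. Then grip the brass bush by its head and rock it left and right, towards one jaw and then the other, until both stiff jaws have been pushed back and it frees. Lift it straight up and finish while still holding it: still, upright, and just clear above the holder, with its lower end about 2 cm over the jaws; leave the loose things lying around alone.

Things in the scene. Friction and masses are not known exactly. Their poses are not given: they have to be found in the camera images.
- holder: Fixed. Base plate 72 (x) x 124 (y) x 14 mm, origin under its centre, x away from the robot. Central well 14.5 mm wide, floor 6 mm up. Blue jaws either side, 60 mm long in x, sliding along y: ledges 39 mm high; dark noses, 30 mm long, 39 to 50 mm high, 13.5 to 21.5 mm from the middle, overhang the bush's collar, so a straight pull lifts the bush 4 mm, then catches.
- keeper: Loose red ring, 80 g: outside 72, hole 56, 6 mm thick; origin: hole centre, underside; z up. Starts flat on the blue ledges round both noses, keeping the jaws from opening; lift straight up, 70 mm to clear the bush. Tab on its -x side (at first towards the robot) with upright grip fin: x -63 to -41 mm, 8 mm thick in y, top 40 mm above the origin.
- bush: Loose round brass bush, 250 g, 94 mm tall, origin: centre of its lower end, z up. Spigot dia 12 (0 to 21 mm up), collar 35 (21 to 29), neck 26 (29 to 56), head 28 (56 to 94, grip here). Starts upright, lower end on the well floor. Rocked about its lower end about 8 degrees (at most 11) towards a jaw it pushes that jaw back about 5 mm.
- stand: Fixed peg stand, left or right of the holder: round base 76 mm wide, 12 high, origin under its centre; wooden post 18 x 30 mm, top at 178 mm. From the post's -x face a steel peg, 10 mm thick, slopes up and out along -x, towards the robot, 35 degrees above level.
- peg_root (a point): point where the peg's centre line leaves the post, 126 mm above the bench
- peg_tip (a point): centre of the peg's round free end, 160 mm above the bench and 49 mm out from the root
- jaw_left (a joint): how far the +y jaw is pushed outward (m): 0 closed on the bush, stop at 0.0055. Slides stiffly (about 7 N) and stays where pushed. The bush passes once both together have opened a little over 0.008, so push each back about 0.0045 or more.
- jaw_right (a joint): the same for the -y jaw
- tape_measure: bystander, to be left alone: yellow pocket tape measure, 68x84x37 mm; origin at the centre of its underside
- nail_jar: bystander, to be left alone: small glass jar of nails, 52 mm wide, 74 mm tall; origin at the centre of its underside
- electrical_tape: bystander, to be left alone: black roll of tape lying flat, 68 mm wide, 19 mm high; origin at the centre of its underside
- adjustable_wrench: bystander, to be left alone: steel adjustable wrench lying flat, 40x182x11 mm; origin at the centre of its underside
There are look-alikes about, which are no part of the job. What is shaped like the bush but turquoise is not meant.

How it is judged:
By the outcome, as a careful person would: the job done as asked, in the order asked, and still so for the second after the job is handed in, while the arm keeps its last pose, push and grip.
It also fails if it takes over 64 s, if anything falls off the work surface, if the arm or the gripper's body presses on something with over 40 N, if the wrist force passes 120 N, or if a joint passes its speed limit or range.

ROBOT

A 6-joint arm with a two-finger parallel gripper is mounted at the origin on the work surface; the furniture and walls round the work are solid. World frame = base frame: x ahead of the robot, y to its left, z up, the work surface at z = 0. Lengths are in mm, angles in degrees, forces in N, time in s.
With the tool pointing down it reaches from about 300 to 850 mm from the base axis. Payload 4.2 kg.
Tool frame: the origin (TCP) lies midway between the tips of the shut fingers; the grasp point (between the pads) lies 19 mm behind it (env.grasp_offset is the distance from the TCP to the grasp point, in mm); z points along the fingers, y is the line along which they close (so a half turn about z gives the same grasp; the last joint's range is limited). The gripper opens to 91 mm and grips with 3 to 60 N. Pads are 32 mm wide; open, the fingers measure 118 mm over their backs; the gripper's body (76 mm by 178 mm) begins 60 mm behind the grasp point.
Start: joints at [-67.953, 18.312, 89.639, -0, 72.044, -1.146], TCP at [226.46, -528.544, 213.976] pointing down, gripper open.
Joint ranges: [-177.97, 177.97], [-48.28, 115.42], [12.27, 149.76], [-77.06, 257.06], [2.81, 150.46], [-146.56, 146.56]. Speed limits (degrees/s): [147.25, 147.25, 180, 180, 180, 180].

INTERFACE

Orientations are given as [roll, pitch, yaw] about the fixed x, y, z axes, in that order (R = Rz(yaw) Ry(pitch) Rx(roll)).
In Python, from workcell import env, optics gives the robot as it stands. The module is installed in compiled form; this text tells all that it offers.
- The arm moves only by the tool send_rows, never from a script. Its argument "targets" is a list that holds one entry, the list of rows, each a list of 7 numbers: the turn, a rotation vector about the world's x, y, z scaled (see below), then the shift along the world's x, y, z scaled (see below), then the closure, from -1 (fully open) to 1 (shut). In form: [[[rx, ry, rz, x, y, z, gripper], ...]]. A call has 1 to 12 rows; each row shifts and turns the commanded pose from where the row before left it; what a row does not reach is not made up. The controller multiplies each number of a shift by 0.2 m and each number of a turn by pi/2 rad. A row lasts 1/10 s, in which the tool goes at most 50 mm and 8.59 degrees, less where a joint would pass 70% of its speed; a pose out of reach is approached as far as the arm can. A call with a number of a shift or a turn outside -1 to 1 is refused whole. A call with a gripper value outside its range is refused whole. The fingers move at their own pace and stop on an object; "grip_force" is the grip in N (left out, the last holds). Time passes only in rows, so rows that do not move let the fingers close. It gives the time, the measured TCP pose, the force, the opening and the grip force at its end, in the units of the state.
- env.state(): the state, without advancing time (a new reading comes with each control period).
- optics.grab_frame(name): name is "side" or "top" or "wrist"; returns (picture, depth): 384x512x3 uint8, red, green, blue; 384x512 float32, mm along the optical axis (not along the pixel's ray), 0 where there is no reading.
- optics.camera_info(name): a dict with "camera_matrix" (3x3 intrinsics, pixels), "R" (3x3) and "t" (3): a world point X has camera coordinates R X + t; the wrist camera has in their place "mount" (4x4, takes a point from camera to tool coordinates, whose origin is the TCP and whose axes are the flange's). Camera axes: x right, y down, z forward; pixel columns grow to the right and rows downward; lengths in mm; the calibration is good to about 2 mm. The wrist camera is an equidistant fisheye: a pixel r from the principal point sees the ray r / f radians off the axis. A picture is of the moment at which its call begins: read the wrist's pose just before it. camera_info takes no time and is no camera call.
- env.job_done(): hands the job in; it is judged then, once.
Trained networks look in the newest picture that a camera, given by its name, has taken for a name from the list of things; names that differ only in an ending like _2 or _b are one class to them, and where a whole thing is asked for, a point or a joint stands for the part that bears it (a point fixed in the world has none). Each returns a list of dicts, best first, with "conf" (0 to 1); they miss things now and then, are a little off and sometimes report something else, mostly with a low value. They report only what shows in the picture. A call takes as long as a camera call. They do not tell look-alikes from the thing itself.
- optics.silhouettes(camera, name): "mask" (384x512 bool, what is visible of it) and "at" ([column, row] in pixels, amid what is visible of it).
- optics.place_of(camera, name): "at" ([column, row] in pixels: a listed point, or the origin of a listed thing).
The state is a dict: "time_s": time; "qpos": joint angles; "qvel": joint speeds; "effort": joint torques, N m; "ee_pos": TCP position; "ee_rot": TCP orientation; "force": force on the tool from outside, world axes, zero at the start; "torque": the same for the moment, N m; "gripper_width": finger opening in mm; "gripper_force": force on a finger pad.
Only numpy, scipy, OpenCV 4.12 (cv2) and the standard library are available. Lean on these libraries where they do the work, as an engineer would, in place of code of your own. Each camera call takes 0.05 s, during which the arm holds its last target. There are 200 camera calls.

## Working session

There is one attempt and no reset: what is moved stays moved. The work goes in short steps, Python scripts to look and compute and a tool call to move; the robot and the scene stay as the last step left them, time stands still between calls to the robot, and variables do not carry over. Pictures are saved under pics/ and viewed, at most 10 in all, crops included, and the job is handed in when it is done.

Besides the shell and the picture viewer there is one more tool, called after "Emit:" by a JSON object that holds its "method" and its "body". send_rows: Moves the arm, as the interface text tells. Its arguments: {"type":"object","properties":{"targets":{"type":"array"},"grip_force":{"type":"number"}},"required":["targets"]}

```bash
mkdir -p pics
cat > h.py <<'E'
import numpy as np, cv2
from workcell import env, optics
def pt(cam, uv, d):
    i=optics.camera_info(cam);K=np.array(i["camera_matrix"]);R=np.array(i["R"]);t=np.array(i["t"])
    r=np.linalg.inv(K)@np.array([uv[0],uv[1],1.0])
    return R.T@(r*d-t)
def plane(cam, uv, z):
    i=optics.camera_info(cam);K=np.array(i["camera_matrix"]);R=np.array(i["R"]);t=np.array(i["t"])
    c=-R.T@t; r=R.T@(np.linalg.inv(K)@np.array([uv[0],uv[1],1.0]))
    return c+r*(z-c[2])/r[2]
def cloud(cam, depth):
    i=optics.camera_info(cam);K=np.array(i["camera_matrix"]);R=np.array(i["R"]);t=np.array(i["t"])
    v,u=np.mgrid[:384,:512]
    P=np.stack([u,v,np.ones_like(u)],-1)@np.linalg.inv(K).T*depth[...,None]
    return (P-t)@R
E
python3 - <<'E'
from h import *
ims=[]
for c in("top","side"):
    im,d=optics.grab_frame(c);ims.append(im);np.save(f"{c}_d.npy",d);np.save(f"{c}_i.npy",im)
    i=optics.camera_info(c);print(c,np.round(-np.array(i["R"]).T@i["t"]))
    for n in("holder","keeper","bush","stand","peg_root","peg_tip"):
        for r in optics.place_of(c,n)[:3]:
            print(n,round(r["conf"],2),np.round(r["at"],1))
    cv2.imwrite(f"pics/{c}0.png",im[...,::-1])
E
```

```text
top [ 364.   29. 1034.]
holder 0.8 [224.8 183.4]
keeper 0.72 [222.8 181.5]
bush 0.64 [176.6 194.3]
bush 0.55 [238.3 147.8]
bush 0.43 [224.4 187. ]
stand 0.71 [307.1 167.6]
stand 0.34 [226.7 184.5]
peg_root 0.92 [312.7 155.4]
peg_tip 0.9 [315.5 174. ]
side [ 439. -774.  433.]
holder 0.65 [246.5 218.6]
keeper 0.65 [249.  205.4]
keeper 0.25 [365.4 262.4]
bush 0.76 [238.7 199.9]
bush 0.74 [250.  218.5]
bush 0.49 [289.7 221.4]
stand 0.68 [287.2 257.8]
peg_root 0.89 [277.6 205.3]
peg_root 0.22 [245.8 218.4]
peg_tip 0.95 [258.3 192.9]
```

View pics/top0.png

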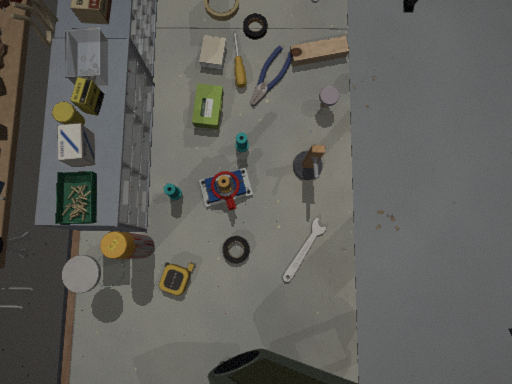

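View pics/side0.png

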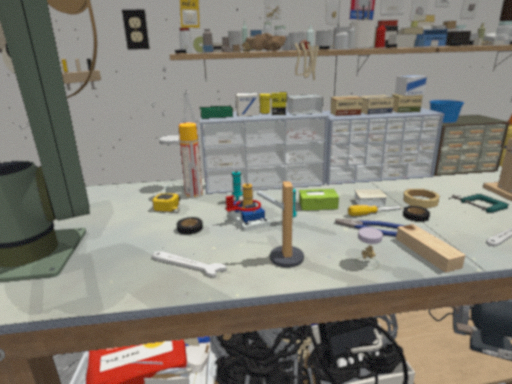

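The top view shows a brass bush inside the red ring on the blue-jawed holder at about (224,184). Possible mistakes are the turquoise bushes at (172,190) and (242,142). The stand is at (307,165), with its peg pointing towards the robot. I'm choosing the brass one at (224,184).

Run:
```python
from h import *
im=np.load("top_i.npy");d=np.load("top_d.npy");C=cloud("top",d)
hsv=cv2.cvtColor(im,cv2.COLOR_RGB2HSV).astype(int)
sub=np.zeros((384,512),bool);sub[160:215,195:260]=1
red=sub&((hsv[...,0]<6)|(hsv[...,0]>172))&(hsv[...,1]>150)&(hsv[...,2]>60)
P=C[red];print("red",len(P),np.percentile(P[:,2],[5,30,50,70,95]).round())
fin=P[P[:,2]>65];print("fin",len(fin),fin.mean(0).round(1),fin.min(0).round(),fin.max(0).round())
ring=P[P[:,2]<55];print("ring",ring.mean(0).round(1),ring.min(0).round(),ring.max(0).round())
S=C[sub];b=S[S[:,2]>90];print("bush top",len(b),b.mean(0).round(1),np.median(b,0).round(1),b[:,2].max())
blue=sub&(hsv[...,0]>100)&(hsv[...,0]<130)&(hsv[...,1]>120)
B=C[blue];print("blue",B.mean(0).round(1),len(B))
base=S[(S[:,2]>8)&(S[:,2]<20)][:,:2]
allh=S[(S[:,2]>8)&(S[:,2]<60)&(S[:,1]<300)][:,:2].astype(np.float32);allh=np.array([p for p in allh])
print("rect",cv2.minAreaRect(B[:,:2].astype(np.float32)),cv2.minAreaRect(np.float32(base)))
s2=np.zeros((384,512),bool);s2[135:190,285:335]=1
S=C[s2];Q=S[(S[:,2]>8)&(S[:,2]<18)];print("standbase",cv2.minEnclosingCircle(np.float32(Q[:,:2])))
Q=S[(S[:,2]>165)];print("post top",len(Q),Q.mean(0).round(1),cv2.minAreaRect(np.float32(Q[:,:2])))
Q=S[(S[:,2]>110)&(S[:,2]<165)];print("peg",Q.round(0)[:25])
for n,uv,z in(("root",(312.7,155.4),126),("tip",(315.5,174),160),("stand",(307.1,167.6),0),("bush",(224.4,187),6),("keeper",(222.8,181.5),39),("holder",(224.8,183.4),0)):print(n,plane("top",uv,z).round(1))
for n,uv,z in(("root",(277.6,205.3),126),("tip",(258.3,192.9),160),("stand",(287.2,257.8),0),("bush",(250,218.5),6),("keeper",(249,205.4),39),("holder",(246.5,218.6),0)):print("side",n,plane("side",uv,z).round(1))
c=np.hstack([cv2.resize(im[150:220,185:265],None,fx=5,fy=5,interpolation=2),cv2.resize(im[130:200,275:345],None,fx=5,fy=5,interpolation=2)])
cv2.imwrite("pics/crop.png",c[...,::-1])
```

```text
red 288 [42. 44. 45. 46. 79.]
fin 32 [470.8  74.  138.3] [364.  29.  74.] [ 488.   82. 1034.]
ring [517.9  90.2  44.7] [467.  59.  40.] [563. 127.  51.]
bush top 129 [509.1  85.6 200.7] [525.2  90.9  99.8] 1033.8195715713475
blue [523.7  92.7  42.6] 258
rect ((456.8240051269531, 73.50209045410156), (203.41983032226562, 91.77912139892578), 15.606847763061523) ((527.6184692382812, 92.87681579589844), (72.65432739257812, 123.9359130859375), 15.966087341308594)
standbase ((604.1436157226562, -114.40202331542969), 54.07441329956055)
post top 134 [ 569.4 -105.7  240.7] ((474.07244873046875, -59.67298126220703), (43.996429443359375, 279.995361328125), 60.135799407958984)
peg [[ 593. -103.  161.]
 [ 595. -103.  144.]
 [ 590. -103.  161.]
 [ 593. -103.  144.]
 [ 588. -103.  163.]
 [ 594. -103.  128.]
 [ 590. -103.  146.]
 [ 586. -103.  160.]
 [ 591. -102.  133.]
 [ 587. -103.  147.]
 [ 583. -102.  164.]
 [ 593. -103.  113.]
 [ 589. -102.  132.]
 [ 585. -103.  147.]
 [ 582. -103.  160.]
 [ 591. -103.  114.]
 [ 587. -103.  130.]
 [ 583. -103.  146.]
 [ 581. -104.  154.]
 [ 579. -105.  161.]
 [ 580. -107.  159.]
 [ 580. -110.  158.]
 [ 580. -112.  158.]
 [ 580. -114.  160.]
 [ 579. -116.  161.]]
root [ 584.5 -114.1  126. ]
tip [ 534.3 -114.2  160. ]
stand [ 582.4 -118.8    0. ]
bush [528.3  95.7   6. ]
keeper [536.9  97.9  39. ]
holder [538.7  95.3   0. ]
side root [ 570.1 -104.3  126. ]
side tip [ 528.9 -110.2  160. ]
side stand [ 589.8 -113.     0. ]
side bush [531.   86.4   6. ]
side keeper [531.  100.1  39. ]
side holder [522.7  99.7   0. ]
```

View pics/crop.png

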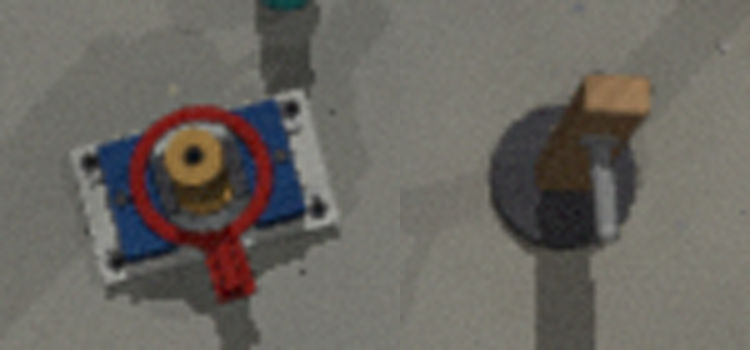

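Run:
```python
from h import *
s=env.state();print({k:np.round(v,2) for k,v in s.items()})
print(np.round(optics.camera_info("wrist")["mount"],2).tolist(), env.grasp_offset)
im=np.load("top_i.npy");d=np.load("top_d.npy");C=cloud("top",d)
ok=d>0
hsv=cv2.cvtColor(im,cv2.COLOR_RGB2HSV).astype(int)
def sel(r0,r1,c0,c1,z0,z1):
    m=ok.copy();k=np.zeros_like(m);k[r0:r1,c0:c1]=1;m&=k&(C[...,2]>z0)&(C[...,2]<z1);return m
Q=C[sel(135,190,285,335,172,185)];print("top",Q.mean(0),cv2.minAreaRect(np.float32(Q[:,:2])))
Q=C[sel(135,190,285,335,8,17)];print("base",Q[:,:2].min(0),Q[:,:2].max(0))
m=sel(150,185,305,330,120,172)&(hsv[...,1]<60);Q=C[m];Q=Q[np.argsort(Q[:,0])];print("peg",Q[::3].round())
Q=C[sel(160,200,205,245,96,106)];print("bushtop",Q.mean(0),Q[:,:2].min(0),Q[:,:2].max(0))
m=sel(185,215,215,250,66,85);Q=C[m];print("fin",Q.mean(0),cv2.minAreaRect(np.float32(Q[:,:2])))
```

```text
{'time_s': np.float64(0.7), 'qpos': array([-67.95,  18.31,  89.64,  -0.  ,  72.04,  -1.15]), 'qvel': array([ 0.09, -0.06,  0.02,  0.13, -0.13,  0.01]), 'effort': array([ 0.000e+00, -4.122e+01, -2.322e+01,  7.000e-02,  4.000e-02,
       -0.000e+00]), 'ee_pos': array([ 226.45, -528.53,  213.99]), 'ee_rot': array([179.99,   0.  ,  23.2 ]), 'force': array([ 0.08, -0.15,  0.63]), 'torque': array([-0.03, -0.02, -0.03]), 'gripper_force': np.float64(0.0), 'gripper_width': np.float64(91.29)}
[[-0.0, -0.97, -0.24, 66.62], [1.0, -0.0, -0.0, 1.24], [0.0, -0.24, 0.97, -171.41], [0.0, 0.0, 0.0, 1.0]] 18.8
top [ 587.04211135 -116.96963693  177.57637027] ((587.6083984375, -116.66718292236328), (28.325960159301758, 17.5347957611084), 86.87796783447266)
base [ 550.34302986 -153.52632383] [656.9370094  -80.47925215]
peg [[ 525. -115.  160.]
 [ 527. -113.  162.]
 [ 529. -119.  163.]
 [ 531. -117.  165.]
 [ 532. -119.  162.]
 [ 534. -115.  164.]
 [ 534. -120.  160.]
 [ 536. -115.  161.]
 [ 538. -117.  162.]
 [ 539. -111.  158.]
 [ 541. -118.  158.]
 [ 544. -116.  158.]
 [ 547. -116.  155.]
 [ 547. -112.  151.]
 [ 549. -115.  152.]
 [ 552. -117.  150.]
 [ 553. -120.  147.]
 [ 555. -115.  147.]
 [ 556. -112.  141.]
 [ 558. -114.  145.]
 [ 560. -118.  146.]
 [ 561. -121.  142.]
 [ 563. -114.  143.]
 [ 565. -116.  142.]
 [ 566. -113.  137.]
 [ 568. -117.  140.]
 [ 571. -117.  138.]
 [ 574. -115.  136.]
 [ 574. -120.  133.]
 [ 577. -113.  124.]
 [ 577. -123.  132.]
 [ 577. -109.  131.]
 [ 578. -120.  136.]
 [ 579. -109.  133.]
 [ 594. -103.  128.]]
bushtop [527.55432993  92.63287447  99.71651   ] [515.35694767  79.06921304] [539.7114912  105.06967314]
fin [489.32813679  81.05423265  76.63094621] ((499.1121826171875, 80.4889144897461), (61.4056510925293, 22.45929718017578), 28.266830444335938)
```

Emit:
{"method": "send_rows", "body": {"targets": [[[0, 0, -0.006, 0.08, 0.2, 0, -1], [0, 0, -0.006, 0.08, 0.2, 0, -1], [0, 0, -0.006, 0.08, 0.2, 0, -1], [0, 0, -0.006, 0.08, 0.2, 0, -1], [0, 0, -0.006, 0.08, 0.2, 0, -1], [0, 0, -0.006, 0.08, 0.2, 0, -1], [0, 0, -0.006, 0.08, 0.2, 0, -1], [0, 0, -0.007, 0.08, 0.2, 0, -1], [0, 0, -0.007, 0.08, 0.2, 0, -1], [0, 0, -0.008, 0.09, 0.2, 0, -1], [0, 0, -0.008, 0.09, 0.2, 0, -1], [0, 0, -0.008, 0.09, 0.2, 0, -1]]]}}

```text
time_s: 1.9
ee_pos: [425.0, -46.8, 214.3]
ee_rot: [180.0, -0.1, 16.0]
force: [0.9, -0.7, -0.0]
gripper_width: 90.7
gripper_force: 0.0
```

Emit:
{"method": "send_rows", "body": {"targets": [[[0, 0, 0, 0.09, 0.2, 0, -0.2], [0, 0, 0, 0.09, 0.2, -0.1, -0.2], [0, 0, 0, 0.08, 0.2, -0.1, -0.2], [0, 0, 0, 0, 0.03, -0.15, -0.2], [0, 0, 0, 0, 0, 0, -0.2], [0, 0, 0, 0, 0, 0, -0.2], [0, 0, 0, 0, 0, 0, -0.2]]]}}

```text
time_s: 2.6
ee_pos: [477.3, 76.8, 145.5]
ee_rot: [180.0, -0.1, 15.9]
force: [0.7, -0.4, 0.7]
gripper_width: 54.5
gripper_force: 0.0
```

```bash
cat >> h.py <<'E'
from scipy.spatial.transform import Rotation as Ro
def wcloud():
    s=env.state();im,d=optics.grab_frame("wrist");i=optics.camera_info("wrist");K=np.array(i["camera_matrix"]);M=np.array(i["mount"])
    v,u=np.mgrid[:384,:512];x=(u-K[0,2])/K[0,0];y=(v-K[1,2])/K[1,1];r=np.hypot(x,y)+1e-9
    P=np.stack([np.sin(r)*x/r,np.sin(r)*y/r,np.cos(r)],-1);P=P/P[...,2:]*d[...,None]
    T=P@M[:3,:3].T+M[:3,3]; R=Ro.from_euler("xyz",s["ee_rot"],degrees=True).as_matrix()
    W=T@R.T+s["ee_pos"]; return im,d,T,W
E
python3 - <<'E'
from h import *
im,d,T,W=wcloud()
hsv=cv2.cvtColor(im,cv2.COLOR_RGB2HSV).astype(int)
red=((hsv[...,0]<6)|(hsv[...,0]>172))&(hsv[...,1]>140)&(hsv[...,2]>50)&(d>0)
c=np.array([527.6,92.7])
a=np.deg2rad(16);H=np.array([[np.cos(a),np.sin(a)],[-np.sin(a),np.cos(a)]])
def loc(P):return np.c_[(P[:,:2]-c)@H.T,P[:,2]]
L=loc(W[red]);f=L[(L[:,2]>72)&(L[:,2]<90)];print("fin",len(f),f.mean(0),np.percentile(f,[3,97],0),cv2.minAreaRect(np.float32(W[red][(L[:,2]>72)&(L[:,2]<90)][:,:2])))
g=L[(L[:,2]>38)&(L[:,2]<52)];g=g[g[:,0]>-37];print("ring",np.percentile(g,[1,50,99],0))
A=loc(W[d>0]);b=A[(A[:,2]>95)&(A[:,2]<106)&(np.hypot(A[:,0],A[:,1])<25)];print("bush",b.mean(0),np.percentile(b,[2,98],0))
cv2.imwrite("pics/w1.png",im[...,::-1])
E
```

```text
fin 222 [-48.76856241  -1.95785386  79.07776898] [[-59.46329265  -5.48038789  74.93161642]
 [-40.11652699   1.94893115  80.71647736]] ((479.77154541015625, 77.1395263671875), (20.732500076293945, 7.535775184631348), 15.988102912902832)
ring [[-36.13734585 -34.07040651  43.83797554]
 [ -2.32983344  -1.22574927  45.58984395]
 [ 34.69498873  33.34297544  47.25864569]]
bush [  1.41553844  -0.3039081  100.55040689] [[-11.10105012 -12.48306884  98.81141595]
 [ 13.77352013  12.23357298 101.97419065]]
```

View pics/w1.png

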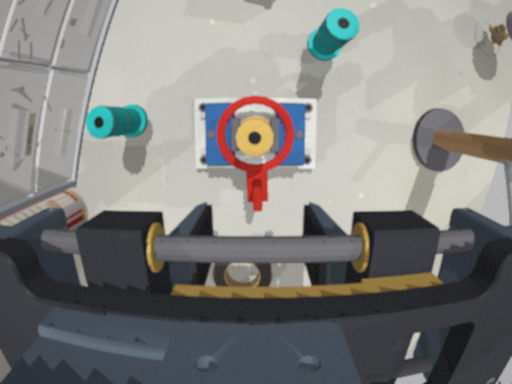

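The wrist view confirms the red ring round the brass bush at (255,135), with the fin at (257,188) and aligned between the fingers. The turquoise bushes stand off at (117,121) and (333,33). Next I go down and grip the fin.

Emit:
{"method": "send_rows", "body": {"targets": [[[0, 0, 0, 0.008, 0.004, -0.12, -0.2], [0, 0, 0, 0, 0, -0.12, -0.2], [0, 0, 0, 0, 0, -0.12, -0.2], [0, 0, 0, 0, 0, -0.08, -0.2], [0, 0, 0, 0, 0, -0.035, -0.2], [0, 0, 0, 0, 0, 0, 1], [0, 0, 0, 0, 0, 0, 1], [0, 0, 0, 0, 0, 0, 1], [0, 0, 0, 0, 0, 0, 1], [0, 0, 0, 0, 0, 0, 1]]], "grip_force": 30}}

```text
time_s: 3.65
ee_pos: [478.4, 78.3, 49.5]
ee_rot: [180.0, -0.1, 16.0]
force: [0.6, 1.0, -0.3]
gripper_width: 17.4
gripper_force: 0.0
```

Emit:
{"method": "send_rows", "body": {"targets": [[[0, 0, 0, 0, 0, 0, 1], [0, 0, 0, 0, 0, 0, 1], [0, 0, 0, 0, 0, 0, 1], [0, 0, 0, 0, 0, 0, 1], [0, 0, 0, 0, 0, 0, 1]]]}}

```text
time_s: 4.15
ee_pos: [478.2, 78.3, 49.2]
ee_rot: [180.0, -0.0, 16.0]
force: [-0.6, -0.6, 4.2]
gripper_width: 7.8
gripper_force: 30.0
```

Emit:
{"method": "send_rows", "body": {"targets": [[[0, 0, 0, 0, 0, 0.03, 1], [0, 0, 0, 0, 0, 0.07, 1], [0, 0, 0, 0, 0, 0.08, 1], [0, 0, 0, 0, 0, 0.08, 1], [0, 0, 0, 0, 0, 0.08, 1], [0, 0, 0, 0, 0, 0.08, 1], [0, 0, 0, 0, 0, 0.08, 1], [0, 0, 0, 0, 0, 0.05, 1], [0, 0, 0, 0, 0, 0, 1]]]}}

```text
time_s: 5.05
ee_pos: [478.8, 78.3, 160.1]
ee_rot: [180.0, -0.2, 16.0]
force: [0.4, 0.0, -1.2]
gripper_width: 8.1
gripper_force: 30.0
```

Emit:
{"method": "send_rows", "body": {"targets": [[[0, 0, -0.059, -0.01, -0.06, 0, 1], [0, 0, -0.059, -0.01, -0.06, 0, 1], [0, 0, -0.06, -0.01, -0.06, 0, 1], [0, -0.077, 0, -0.01, -0.1, 0, 1], [0, -0.077, 0, -0.01, -0.1, 0, 1], [0, -0.077, 0, -0.01, -0.1, 0, 1], [0, -0.077, 0, -0.01, -0.1, 0, 1], [0, -0.077, 0, -0.01, -0.1, 0, 1], [0, -0.077, 0, -0.01, -0.1, 0, 1], [0, -0.077, 0, 0, -0.1, 0, 1], [0, -0.072, 0, 0, -0.09, 0, 1], [0, 0, 0, 0, 0, 0, 1]]]}}

```text
time_s: 6.25
ee_pos: [461.4, -46.4, 154.3]
ee_rot: [-176.2, -37.2, 0.2]
force: [0.0, -0.8, -1.5]
gripper_width: 7.5
gripper_force: 30.0
```

```bash
python3 -c "
from h import *
s=env.state();print(s['qpos'].round(1),s['qvel'].round(1),s['ee_pos'],s['ee_rot'])"
```

```text
[-17.4  -1.1 135.7  54.4  17.6  22.5] [ 1.2 -0.  -2.3 -8.6  0.2 10.2] [461.36599183 -46.36594417 154.25766581] [-1.76201028e+02 -3.71982611e+01  1.70522486e-01]
```

Emit:
{"method": "send_rows", "body": {"targets": [[[0, 0, 0, 0, -0.05, 0, 1], [0, 0, 0, 0, -0.05, 0, 1], [0, 0, 0, 0, -0.05, 0, 1]]]}}

```text
time_s: 6.55
ee_pos: [463.1, -76.3, 155.7]
ee_rot: [-176.3, -37.3, 0.4]
force: [-0.1, 0.4, -1.2]
gripper_width: 7.6
gripper_force: 30.0
```

```bash
python3 -c "
from h import *
s=env.state();print(s['qpos'].round(1),s['qvel'].round(1),s['ee_pos'],s['ee_rot'])"
```

```text
[-23.2  -0.2 134.6  56.8  21.1  15.5] [-19.1   3.4  -3.5   6.6  11.5 -21.3] [463.06398425 -76.31790076 155.69375838] [-176.34395245  -37.30087647    0.41918074]
```

Emit:
{"method": "send_rows", "body": {"targets": [[[-0.016, 0, -0.012, 0, -0.05, 0, 1], [-0.017, 0, -0.013, 0, -0.05, 0, 1], [0, 0, 0, 0, -0.05, 0, 1], [0, 0, 0, 0, -0.05, 0, 1], [0, -0.04, 0, 0, 0, 0, 1], [0, -0.04, 0, 0, 0, 0, 1], [0, -0.04, 0, 0, 0, 0, 1], [0, -0.04, 0, 0, 0, 0, 1], [0, -0.04, 0, 0, 0, 0, 1]]]}}

```text
time_s: 7.45
ee_pos: [463.4, -110.2, 154.7]
ee_rot: [-179.1, -50.6, 0.5]
force: [-0.5, 0.3, -1.9]
gripper_width: 7.8
gripper_force: 30.0
```

```bash
python3 -c "
from h import *
s=env.state();print(s['qpos'].round(1),s['qvel'].round(1),s['ee_pos'],s['ee_rot'])"
```

```text
[-32.7   2.9 144.1 113.4  28.4 -48.9] [ -16.5   12.5   26.7  108.8   44.7 -124.6] [ 463.44761147 -110.17169266  154.70295108] [-179.12992104  -50.55647073    0.52083722]
```

Emit:
{"method": "send_rows", "body": {"targets": [[[0, 0, 0, 0, -0.02, 0, 1], [0, 0, 0, 0, -0.01, 0, 1], [0, 0, 0, 0, 0, 0, 1]]]}}

```text
time_s: 7.75
ee_pos: [464.1, -117.0, 155.2]
ee_rot: [-179.2, -50.5, 0.5]
force: [-0.6, -0.6, 0.4]
gripper_width: 7.7
gripper_force: 30.0
```

```bash
cat > look.py <<'E'
from h import *
import sys
s=env.state();print(s['qpos'].round(1),s['ee_pos'],s['ee_rot'])
im,d=optics.grab_frame("side");im2,d2=optics.grab_frame("top")
C=cloud("top",d2);hsv=cv2.cvtColor(im2,cv2.COLOR_RGB2HSV).astype(int)
red=((hsv[...,0]<6)|(hsv[...,0]>172))&(hsv[...,1]>140)&(hsv[...,2]>50)&(d2>0)&(C[...,2]>60)
P=C[red];print("red",len(P),P.size and np.percentile(P,[2,50,98],0).round())
a=cv2.resize(im[140:290,200:350],(400,400),interpolation=2);b=cv2.resize(im2[130:230,250:350],(400,400),interpolation=2)
cv2.imwrite(f"pics/{sys.argv[1]}.png",np.hstack([a,b])[...,::-1])
E
python3 look.py thread0
```

```text
[-34.    3.1 143.6 111.4  28.8 -47.9] [ 464.05926539 -117.01750236  155.18846651] [-179.15047191  -50.48578143    0.50711921]
red 331 [[ 445. -148.  161.]
 [ 495. -116.  185.]
 [ 525.  -83.  219.]]
```

View pics/thread0.png

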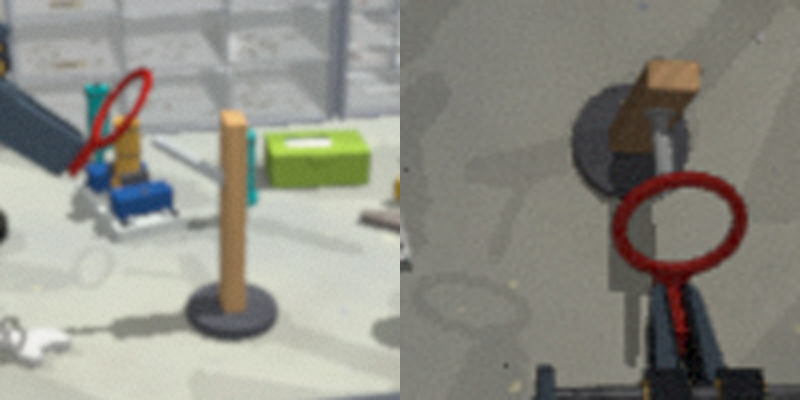

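Emit:
{"method": "send_rows", "body": {"targets": [[[0, 0, 0, 0.02, 0, -0.04, 1], [0, 0, 0, 0.04, 0, -0.04, 1], [0, 0, 0, 0.04, 0, -0.035, 1], [0, 0, 0, 0.04, 0, -0.03, 1], [0, 0, 0, 0.04, 0, -0.03, 1], [0, 0, 0, 0.035, 0, -0.03, 1], [0, 0, 0, 0, 0, -0.01, 1], [0, 0, 0, 0, 0, 0, 1]]]}}

```text
time_s: 8.65
ee_pos: [506.3, -116.2, 111.5]
ee_rot: [-179.1, -50.5, 0.5]
force: [-0.4, 0.6, -1.1]
gripper_width: 7.6
gripper_force: 30.0
```

```bash
python3 look.py thread1
```

```text
[-28.9  12.9 143.4 131.9  31.8 -66.4] [ 506.29410248 -116.20575538  111.50564063] [-179.0820225   -50.46025084    0.46743194]
red 317 [[ 483. -148.  118.]
 [ 540. -115.  145.]
 [ 567.  275.  177.]]
```

View pics/thread1.png

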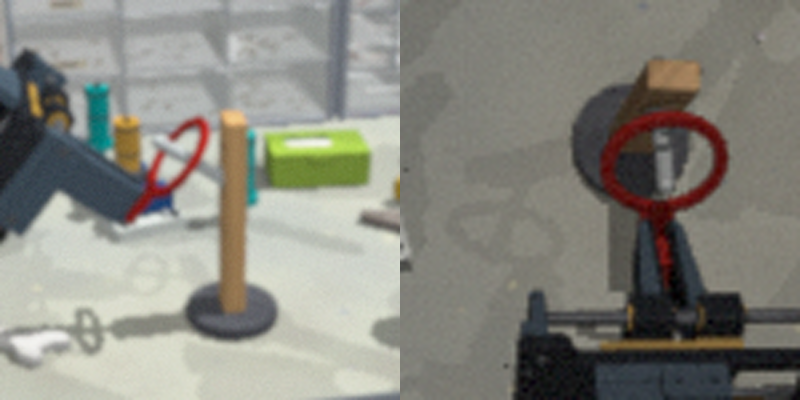

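The peg now goes through the ring: in both views it passes inside the hole. I lower the ring until it rests on the peg.

Emit:
{"method": "send_rows", "body": {"targets": [[[0, 0, 0, 0, 0, -0.03, 1], [0, 0, 0, 0, 0, -0.03, 1], [0, 0, 0, 0, 0, -0.025, 1], [0, 0, 0, 0, 0, -0.015, 1], [0, 0, 0, 0, 0, -0.01, 1], [0, 0, 0, 0, 0, 0, 1]]]}}

```text
time_s: 9.35
ee_pos: [506.2, -116.6, 89.5]
ee_rot: [-179.1, -50.5, 0.4]
force: [-0.3, 0.2, -0.6]
gripper_width: 7.5
gripper_force: 30.0
```

Emit:
{"method": "send_rows", "body": {"targets": [[[0, 0, 0, 0, 0, -0.01, 1], [0, 0, 0, 0, 0, -0.01, 1], [0, 0, 0, 0, 0, 0, 1]]]}}

```text
time_s: 9.65
ee_pos: [507.0, -116.7, 86.2]
ee_rot: [-179.1, -50.6, 0.5]
force: [1.3, 0.6, 0.3]
gripper_width: 7.4
gripper_force: 30.0
```

Emit:
{"method": "send_rows", "body": {"targets": [[[0, 0, 0, 0, 0, 0, 0.6], [0, 0, 0, 0, 0, 0, 0.4], [0, 0, 0, 0, 0, 0, 0.2], [0, 0, 0, 0, 0, 0, 0.1], [0, 0, 0, 0, 0, 0, 0.1], [0, 0, 0, 0, 0, 0, 0.1]]]}}

```text
time_s: 10.25
ee_pos: [506.3, -116.6, 85.8]
ee_rot: [-179.1, -50.5, 0.5]
force: [-0.1, 0.4, 1.1]
gripper_width: 40.7
gripper_force: 0.0
```

Emit:
{"method": "send_rows", "body": {"targets": [[[0, 0, 0, -0.04, 0, 0.01, 0.1], [0, 0, 0, -0.06, 0, 0.02, 0.1], [0, 0, 0, -0.06, 0, 0.03, 0.1], [0, 0.03, 0, -0.06, 0, 0.05, 0.1], [0, 0.06, 0, -0.04, 0, 0.06, 0.1], [0, 0.06, 0, -0.02, 0, 0.06, 0.1], [0, 0.06, 0, 0, 0, 0.06, 0.1], [0, 0, 0, 0, 0, 0, 0.1]]]}}

```text
time_s: 11.05
ee_pos: [457.5, -100.7, 120.9]
ee_rot: [-176.0, -40.8, 0.3]
force: [0.2, -0.1, -0.5]
gripper_width: 41.0
gripper_force: 0.0
```

```bash
python3 look.py hung
```

```text
[-30.1   4.9 140.   89.6  22.9 -24.1] [ 457.5115748  -100.69643347  120.86210814] [-176.02306977  -40.79904048    0.27989378]
red 186 [[ 495. -144.   63.]
 [ 574. -113.   92.]
 [ 581.  275.  150.]]
```

View pics/hung.png

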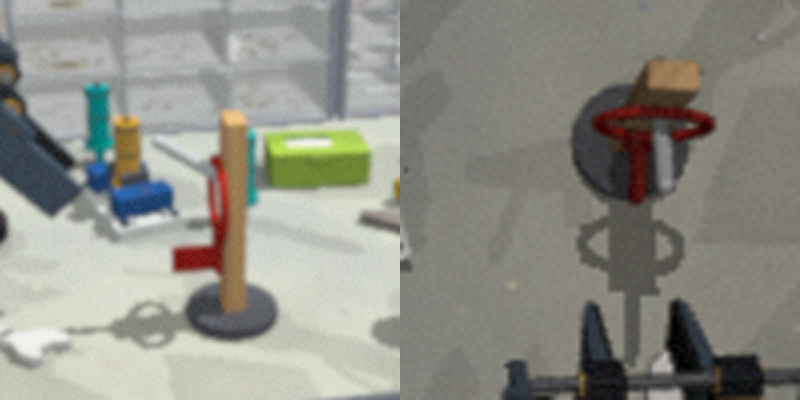

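The ring is hanging on the peg against the post, with its tab down. Next I return to the bush.

```bash
cat > go.py <<'E'
from h import *
import sys
t=list(map(float,sys.argv[1:7]))
s=env.state();R0=Ro.from_euler("xyz",s["ee_rot"],degrees=True);R1=Ro.from_euler("xyz",t[3:],degrees=True)
rv=(R1*R0.inv()).as_rotvec();print("turn total",(rv/(np.pi/2)).round(4),"shift total",((np.array(t[:3])-s["ee_pos"])/200).round(4),s['qpos'].round(1))
E
python3 go.py 500 60 200 180 0 16
```

```text
turn total [-0.1072  0.4422  0.1531] shift total [0.2181 0.8014 0.4038] [-30.1   5.  140.2  89.9  22.9 -24.4]
```

Emit:
{"method": "send_rows", "body": {"targets": [[[0, 0, 0, 0, 0.05, 0.06, 0.1], [-0.012, 0.049, 0.017, 0.01, 0.06, 0.06, 0.1], [-0.012, 0.049, 0.017, 0.02, 0.06, 0.05, 0.1], [-0.012, 0.049, 0.017, 0.02, 0.07, 0.05, 0.1], [-0.012, 0.049, 0.017, 0.02, 0.07, 0.05, 0.1], [-0.012, 0.049, 0.017, 0.02, 0.08, 0.05, 0.1], [-0.012, 0.049, 0.017, 0.02, 0.08, 0.04, 0.1], [-0.012, 0.049, 0.017, 0.02, 0.08, 0.04, 0.1], [-0.012, 0.049, 0.017, 0.02, 0.08, 0, 0.1], [-0.012, 0.05, 0.017, 0.03, 0.08, 0, 0.1], [0, 0, 0, 0.03, 0.08, 0, 0.1], [0, 0, 0, 0.03, 0, 0, 0.1]]]}}

```text
time_s: 12.35
ee_pos: [498.0, 44.2, 174.1]
ee_rot: [-177.6, -9.4, 13.2]
force: [0.1, -0.4, 0.1]
gripper_width: 41.2
gripper_force: 0.0
```

```bash
python3 go.py 527.6 92.7 150 180 0 16
```

```text
turn total [-0.0522  0.094   0.0288] shift total [ 0.148   0.2423 -0.1206] [  0.8   9.  109.2   5.5  53.2  74.5]
```

Emit:
{"method": "send_rows", "body": {"targets": [[[-0.013, 0.024, 0.007, 0.03, 0.05, 0, -0.3], [-0.013, 0.024, 0.007, 0.03, 0.05, -0.03, -0.3], [-0.013, 0.023, 0.007, 0.03, 0.05, -0.03, -0.3], [-0.013, 0.023, 0.008, 0.03, 0.05, -0.03, -0.3], [0, 0, 0, 0.028, 0.042, -0.03, -0.3], [0, 0, 0, 0, 0, 0, -0.3], [0, 0, 0, 0, 0, 0, -0.3]]]}}

```text
time_s: 13.05
ee_pos: [527.3, 89.9, 151.2]
ee_rot: [179.8, -0.1, 15.8]
force: [0.6, 0.9, 0.8]
gripper_width: 59.3
gripper_force: 0.0
```

```bash
python3 go.py 527.6 92.7 66 180 0 16
python3 - <<'E'
from h import *
im,d,T,W=wcloud()
hsv=cv2.cvtColor(im,cv2.COLOR_RGB2HSV).astype(int)
c=np.array([527.6,92.7]);a=np.deg2rad(16);H=np.array([[np.cos(a),np.sin(a)],[-np.sin(a),np.cos(a)]])
A=W[(d>0)];L=np.c_[(A[:,:2]-c)@H.T,A[:,2]]
b=L[(L[:,2]>96)&(L[:,2]<105)&(np.hypot(L[:,0],L[:,1])<25)];print("bush",len(b),b.mean(0),np.percentile(b,[2,98],0))
blue=(hsv[...,0]>100)&(hsv[...,0]<130)&(hsv[...,1]>120)&(d>0)
A=W[blue];L=np.c_[(A[:,:2]-c)@H.T,A[:,2]];k=(L[:,2]>34)&(L[:,2]<44)&(abs(L[:,1])<70)&(abs(L[:,0])<50);print("blue",k.sum(),np.percentile(L[k],[2,98],0),cv2.minAreaRect(np.float32(A[k][:,:2])))
cv2.imwrite("pics/w2.png",im[...,::-1])
E
```

```text
turn total [0.0017 0.0018 0.0018] shift total [ 0.0013  0.0138 -0.426 ] [  8.6  17.5 100.5  -0.2  61.9  82.8]
bush 969 [  1.69653145  -0.32185504 100.56811714] [[-11.02369914 -12.76225184  98.24103908]
 [ 13.89078634  12.05878419 102.01439226]]
blue 2713 [[-26.19337851 -44.58462997  38.03101858]
 [ 30.43539227  44.38473609  41.10724284]] ((529.5238647460938, 92.8756103515625), (58.855899810791016, 92.52409362792969), 15.976116180419922)
```

View pics/w2.png

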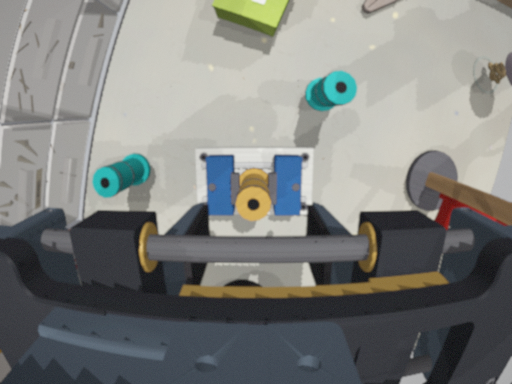

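The wrist view shows the brass bush at (254,197), centred between the fingers, with both blue jaws closed and free of the ring. I go down and grip the head.

Emit:
{"method": "send_rows", "body": {"targets": [[[0.002, 0.002, 0.002, 0.004, 0.014, -0.1, -0.3], [0, 0, 0, 0, 0, -0.1, -0.3], [0, 0, 0, 0, 0, -0.1, -0.3], [0, 0, 0, 0, 0, -0.08, -0.3], [0, 0, 0, 0, 0, -0.045, 0.1], [0, 0, 0, 0, 0, 0, 0.2], [0, 0, 0, 0, 0, 0, 0.3], [0, 0, 0, 0, 0, 0, 1], [0, 0, 0, 0, 0, 0, 1], [0, 0, 0, 0, 0, 0, 1], [0, 0, 0, 0, 0, 0, 1], [0, 0, 0, 0, 0, 0, 1]]], "grip_force": 50}}

```text
time_s: 14.3
ee_pos: [530.0, 93.5, 67.8]
ee_rot: [180.0, -0.2, 16.0]
force: [0.3, -0.1, 6.4]
gripper_width: 27.0
gripper_force: 50.0
```

Emit:
{"method": "send_rows", "body": {"targets": [[[0, 0, 0, 0, 0, 0, 1], [0, 0, 0, 0, 0, 0, 1], [0, 0, 0, 0, 0, 0, 1]]]}}

```text
time_s: 14.6
ee_pos: [530.0, 93.5, 67.8]
ee_rot: [180.0, -0.2, 16.0]
force: [-1.2, -0.4, 6.0]
gripper_width: 27.4
gripper_force: 50.0
```

```bash
python3 -c "
from h import *
s=env.state();print({k:np.round(s[k],2) for k in('ee_pos','ee_rot','force','torque','gripper_width','gripper_force')})"
```

```text
{'ee_pos': array([529.96,  93.48,  67.78]), 'ee_rot': array([179.97,  -0.2 ,  16.03]), 'force': array([-1.2 , -0.41,  6.03]), 'torque': array([-0.03,  0.04,  0.02]), 'gripper_width': np.float64(27.44), 'gripper_force': np.float64(49.98)}
```

Emit:
{"method": "send_rows", "body": {"targets": [[[0.0192, 0.0055, 0, 0.0027, -0.0093, 0, 1], [0.0192, 0.0055, 0, 0.0027, -0.0093, 0, 1], [0.0192, 0.0055, 0, 0.0027, -0.0093, 0, 1], [0.0192, 0.0055, 0, 0.0027, -0.0093, 0, 1], [0.0192, 0.0055, 0, 0.0027, -0.0093, 0, 1], [0, 0, 0, 0, 0, 0, 1], [0, 0, 0, 0, 0, 0, 1]]]}}

```text
time_s: 15.3
ee_pos: [532.2, 85.2, 67.5]
ee_rot: [-170.9, -0.2, 15.9]
force: [-0.3, 4.6, 4.8]
gripper_width: 27.0
gripper_force: 50.0
```

```bash
cat > jw.py <<'E'
from h import *
s=env.state();print({k:np.round(s[k],2) for k in('time_s','ee_pos','ee_rot','force','torque','gripper_width')})
R=Ro.from_euler("xyz",s["ee_rot"],degrees=True).as_matrix();u=np.array([np.cos(np.deg2rad(16)),np.sin(np.deg2rad(16)),0]);v=np.array([-u[1],u[0],0])
z=-R[:,2];print("tilt right",np.rad2deg(np.arcsin(-z@v)).round(2),"fwd",np.rad2deg(np.arcsin(z@u)).round(2),"bush-axis foot local",[((s['ee_pos']-z*61.8-[528.2,92.7,6])@k).round(1) for k in(u,v,[0,0,1])])
im,d,T,W=wcloud()
L=np.stack([(W-[528.2,92.7,0])@u,(W-[528.2,92.7,0])@v,W[...,2]],-1)
hsv=cv2.cvtColor(im,cv2.COLOR_RGB2HSV).astype(int)
b=(hsv[...,0]>100)&(hsv[...,0]<130)&(hsv[...,1]>120)&(d>0)&(L[...,2]>34)&(L[...,2]<44)&(abs(L[...,0])<32)&(abs(L[...,1])<70)
y=L[b][:,1]
for n,q in(("L",y[y>0]),("R",-y[y<0])):print(n,len(q),np.percentile(q,[1,5,50,95,99]).round(2) if len(q) else "")
E
python3 jw.py
```

```text
{'time_s': np.float64(15.3), 'ee_pos': array([532.16,  85.23,  67.48]), 'ee_rot': array([-1.7088e+02, -1.5000e-01,  1.5910e+01]), 'force': array([-0.31,  4.64,  4.75]), 'torque': array([ 1.07,  0.11, -0.05]), 'gripper_width': np.float64(27.0)}
tilt right 9.12 fwd -0.16 bush-axis foot local [np.float64(1.9), np.float64(1.5), np.float64(0.5)]
L 1262 [20.21 21.26 32.89 43.86 44.88]
R 1284 [26.61 28.04 39.55 50.03 51.06]
```

Emit:
{"method": "send_rows", "body": {"targets": [[[-0.0216, -0.0062, 0, -0.0027, 0.0093, 0, 1], [-0.0216, -0.0062, 0, -0.0027, 0.0093, 0, 1], [-0.0216, -0.0062, 0, -0.0027, 0.0093, 0, 1], [-0.0216, -0.0062, 0, -0.0027, 0.0093, 0, 1], [-0.0216, -0.0062, 0, -0.0027, 0.0093, 0, 1], [-0.0216, -0.0062, 0, -0.0027, 0.0093, 0, 1], [-0.0216, -0.0062, 0, -0.0027, 0.0093, 0, 1], [-0.0216, -0.0062, 0, -0.0027, 0.0093, 0, 1], [-0.0216, -0.0062, 0, -0.0027, 0.0093, 0, 1], [0, 0, 0, 0, 0, 0, 1], [0, 0, 0, 0, 0, 0, 1]]]}}

```text
time_s: 16.45
ee_pos: [527.8, 101.3, 67.6]
ee_rot: [170.7, -0.2, 16.1]
force: [-0.3, 2.2, 6.1]
gripper_width: 27.3
gripper_force: 50.0
```

```bash
python3 jw.py; python3 go.py 528.8 93.2 68 180 0 16
```

```text
{'time_s': np.float64(16.45), 'ee_pos': array([527.78, 101.34,  67.57]), 'ee_rot': array([170.73,  -0.21,  16.13]), 'force': array([-0.33,  2.23,  6.05]), 'torque': array([0.37, 0.2 , 0.  ]), 'gripper_width': np.float64(27.26)}
tilt right -9.27 fwd -0.23 bush-axis foot local [np.float64(2.2), np.float64(-1.5), np.float64(0.6)]
L 1310 [25.17 26.64 38.09 48.83 49.81]
R 1225 [25.57 26.39 37.42 49.06 50.07]
turn total [ 0.0982  0.0307 -0.0009] shift total [ 0.0053 -0.0404  0.0022] [ 15.4  22.9 107.  -12.   50.4  97. ]
```

Emit:
{"method": "send_rows", "body": {"targets": [[[-0.01, -0.003, 0, -0.0015, 0.005, 0, 1], [0, 0, 0, 0, 0, 0, 1], [0.018, 0.0056, 0, 0.0021, -0.0073, 0, 1], [0.018, 0.0056, 0, 0.0021, -0.0073, 0, 1], [0.018, 0.0056, 0, 0.0021, -0.0073, 0, 1], [0.018, 0.0056, 0, 0.0021, -0.0073, 0, 1], [0.018, 0.0056, 0, 0.0021, -0.0073, 0, 1], [0.018, 0.0056, 0, 0.0021, -0.0073, 0, 1], [0, 0, 0, 0, 0, 0, 1], [0, 0, 0, 0, 0, 0, 1]]]}}

```text
time_s: 17.5
ee_pos: [530.5, 92.5, 67.8]
ee_rot: [179.9, -0.0, 16.1]
force: [-0.2, -0.9, 6.5]
gripper_width: 27.4
gripper_force: 50.0
```

```bash
python3 jw.py; python3 go.py 530 93.5 68 180 0 16
```

```text
{'time_s': np.float64(17.5), 'ee_pos': array([530.47,  92.46,  67.77]), 'ee_rot': array([ 1.7992e+02, -3.0000e-02,  1.6050e+01]), 'force': array([-0.15, -0.94,  6.49]), 'torque': array([-0.09, -0.01, -0.01]), 'gripper_width': np.float64(27.39)}
tilt right -0.08 fwd -0.03 bush-axis foot local [np.float64(2.1), np.float64(-0.9), np.float64(-0.0)]
L 1323 [24.7  26.18 36.73 48.5  49.63]
R 1303 [25.56 27.18 38.37 49.48 50.44]
turn total [ 0.0009  0.0005 -0.0008] shift total [-0.0022  0.005   0.0013] [ 8.700e+00  2.290e+01  1.062e+02 -1.000e-01  5.090e+01  8.270e+01]
```

Emit:
{"method": "send_rows", "body": {"targets": [[[0, 0, 0, 0, 0.002, 0.01, 1], [0, 0, 0, 0, 0, 0.01, 1], [0, 0, 0, 0, 0, 0.01, 1], [0, 0, 0, 0, 0, 0.015, 1], [0, 0, 0, 0, 0, 0.015, 1], [0, 0, 0, 0, 0, 0, 1]]]}}

```text
time_s: 18.15
ee_pos: [529.4, 93.4, 79.1]
ee_rot: [-180.0, 0.1, 16.0]
force: [0.1, 0.1, -2.8]
gripper_width: 26.8
gripper_force: 50.0
```

Emit:
{"method": "send_rows", "body": {"targets": [[[0, 0, 0, 0, 0, 0.02, 1], [0, 0, 0, 0, 0, 0.035, 1], [0, 0, 0, 0, 0, 0.04, 1], [0, 0, 0, 0, 0, 0.04, 1], [0, 0, 0, 0, 0, 0.04, 1], [0, 0, 0, 0, 0, 0.04, 1], [0, 0, 0, 0, 0, 0.03, 1], [0, 0, 0, 0, 0, 0.02, 1], [0, 0, 0, 0, 0, 0, 1], [0, 0, 0, 0, 0, 0, 1], [0, 0, 0, 0, 0, 0, 1]]]}}

```text
time_s: 19.25
ee_pos: [528.9, 93.4, 131.4]
ee_rot: [-180.0, 0.2, 16.0]
force: [-0.6, -1.0, -1.8]
gripper_width: 27.0
gripper_force: 50.0
```

```bash
python3 jw.py
python3 - <<'E'
from h import *
im,d=optics.grab_frame("side");cv2.imwrite("pics/end.png",cv2.resize(im[140:280,180:340],(800,600),interpolation=2)[...,::-1])
E
```

```text
{'time_s': np.float64(19.25), 'ee_pos': array([528.95,  93.39, 131.38]), 'ee_rot': array([-179.98,    0.18,   16.04]), 'force': array([-0.58, -0.96, -1.75]), 'torque': array([ 0.05, -0.02,  0.02]), 'gripper_width': np.float64(26.95)}
tilt right 0.02 fwd 0.18 bush-axis foot local [np.float64(0.7), np.float64(0.5), np.float64(63.6)]
L 1236 [25.08 27.2  38.75 48.71 49.59]
R 1222 [25.65 28.05 39.63 49.7  50.56]
```

View pics/end.png

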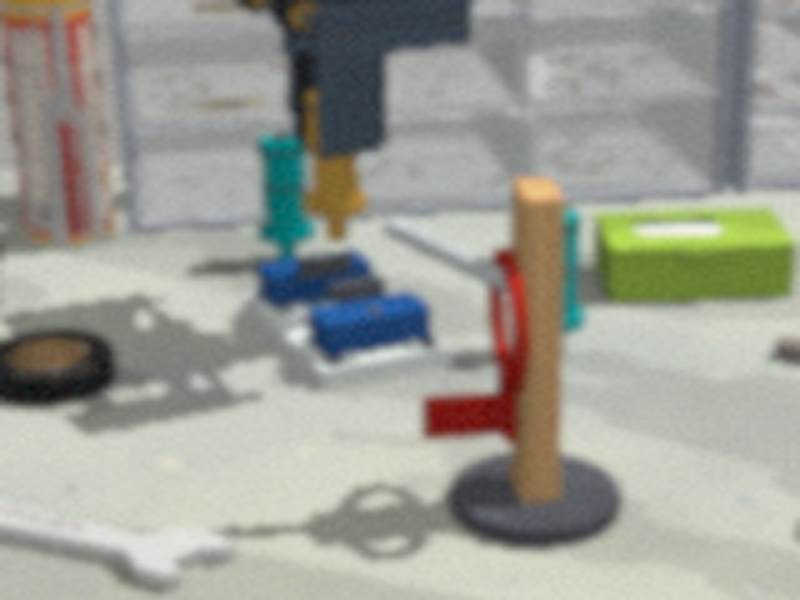

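The bush hangs upright in the gripper above the open jaws, with its lower end at (336,235). The ring hangs on the peg at (510,310). I'm handing the job in.

```bash
python3 -c "
from workcell import env
print(env.job_done())"
```

```text
the job is handed in; nothing more can be done
None
```

The job is handed in: the keeper ring hangs on the steel peg by its big hole, both jaws are pushed back about 5 mm, and the freed brass bush is held still and upright with its lower end about 2 cm above the jaws; I kept clear of the loose items, and it took about 19 s.

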